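# Lock the access cover with its quarter-turn stud

## Task

Take the loose quarter-turn stud out of its wooden stand and put its crossbar through the slot in the middle of the latch plate on top of the grey enclosure. Press the head down against the spring and turn it a quarter turn clockwise, then let go so that the crossbar springs up and stays caught under the plate. Feel your way gently, never ram or force the stud against the plate, and leave the other things on the bench where they lie.

Things in the scene. Friction and masses are not known exactly. Their poses are not given: they have to be found in the camera images.
- stud: Loose steel quarter-turn stud, 60 to 120 g, 56 mm tall, upright in the stand. Origin under the middle of its crossbar, z up, x along crossbar and wing. Crossbar 32 (x) by 10 (y) by 10 mm (z 0 to 10), lower edges rounded 2.5 mm; shaft 11 mm thick; round flange 26 mm wide at z 21.5 to 26; flat wing head above. A half turn about z makes no difference.
- stud_wing (a point): On the stud's axis, 45 mm above its origin: where to pinch the upright wing head, 36 (x) by 9 (y) by 30 mm (stud z 26 to 56), from above with the fingers closing along y; fingertips no lower than stud z 27 (the flange).
- stand: Fixed wooden block 80 x 56 x 20 mm. Origin at the centre of its underside. In its top a slot 36 x 13.5 mm along its x, 15 mm deep, holds the stud's crossbar (stud origin 5 mm above the bench). The stud comes out straight up.
- box: Fixed grey enclosure 166 (x) x 126 (y) mm on the bench, top of its cover 74 mm above the bench. On the cover lies a bare aluminium latch plate 104 x 90 x 6 mm, its top face 80 mm above the bench; flat screw heads 2 mm high at the corners of both. Origin: centre of the enclosure's underside, z up; x along the slot in the latch plate.
- box_deck (a point): 80 mm above the box origin, level with the latch plate's top face. The slot, 35 mm (box x) by 13 mm (y), goes through the 6 mm plate. The plate was clamped on by hand: its slot's middle may be as much as 7 mm off this point in x and again in y, its direction true: find it by feel or sight. A stud standing on the plate beside the slot has its origin at this height.
- box_spring (a point): 70 mm above the box origin: height of the stud's origin when dropped in the slot, resting on the spring plunger (4 N here, about 11 N at the bottom). Below 61 mm the crossbar is free to turn under the plate; at 58.5 mm the flange bottoms on the plate, a hard stop. So press until the flange just bottoms. It turns clockwise only (seen from above).
- box_caught (a point): 64 mm above the box origin: height of the stud's origin when caught (xy off as the slot is). Within about 8 degrees of a quarter turn clockwise from the slot's direction the crossbar can rise into a 3 mm deep groove under the plate and the spring holds it there. A stop blocks turning at about 95 degrees.
- alu_part: Bystander: machined aluminium base plate with a round boss, lying loose on the bench; origin at the centre of its underside. Not to be moved.
- driver_2: Bystander: screwdriver, lying loose on the bench; origin at the centre of its underside. Not to be moved.
- v_block: Bystander: steel V-block, lying loose on the bench; origin at the centre of its underside. Not to be moved.
- marker: Bystander: felt marker, lying loose on the bench; origin at the centre of its underside. Not to be moved.
There are look-alikes about, which are no part of the job. There is more than one size of the stud; the one meant has the size given above.

How it is judged:
By the outcome, as a careful person would: the job done as asked, in the order asked, and still so for the second after the job is handed in, with the robot touching nothing.
It also fails if it takes over 72 s, if anything falls off the work surface, if the arm or the gripper's body presses on something with over 40 N, if the wrist force passes 120 N, or if a joint passes its speed limit or range.

## Robot

A 6-joint arm with a two-finger parallel gripper is mounted at the origin on a cart in front of the work surface, level with it; the furniture and walls round the work are solid. World frame = base frame: x ahead of the robot, y to its left, z up, the work surface at z = 0. Lengths are in m, angles in rad, forces in N, time in s.
With the tool pointing down it reaches from about 0.3 to 0.875 m from the base axis. Payload 4.2 kg.
Tool frame: the origin (TCP) lies midway between the tips of the shut fingers; the grasp point (between the pads) lies r.tcp_to_grasp behind it (r.tcp_to_grasp is the distance from the TCP to the grasp point, in m); x points along the fingers, y is the direction in which the jaws open and shut, and the axes are right-handed (so a half turn about x gives the same grasp; the last joint's range is limited). The gripper opens to 85 mm and grips with 20 to 120 N. Pads are 22 mm wide; open, the fingers measure 114 mm over their backs; the gripper's body (76 mm by 85 mm) begins 54 mm behind the grasp point. The pads swing forward as they close: fully open they stand 13 mm farther back than shut.
Start: joints at [1.19, 0.32, 1.565, -0, 1.257, -0.02], TCP at [0.203, 0.538, 0.231] pointing down, gripper open.
Joint ranges: [-3.11, 3.11], [-0.84, 2.01], [0.21, 2.61], [-1.34, 4.49], [0.05, 2.63], [-2.56, 2.56]. Speed limits (rad/s): [2.57, 2.57, 3.14, 3.14, 3.14, 3.14].

## Interface

Orientations are given as [roll, pitch, yaw] about the fixed x, y, z axes, in that order (R = Rz(yaw) Ry(pitch) Rx(roll)).
In Python, from plant import r, imaging, job_done gives the robot as it stands. The module is installed in compiled form; this text tells all that it offers.
- The arm moves only by the tool carry_out, never from a script. Its argument "motion" is a list of rows, each a list of 7 numbers: the shift along the world's x, y, z in cm, then the turn, a rotation vector about the world's x, y, z in rad, then the closure, from 0 (fully open) to 1 (shut). In form: [[x, y, z, rx, ry, rz, grip], ...]. A call has exactly 10 rows; each row is the pose to reach, as a shift and turn from the pose measured when the call began; what a row does not reach only later rows make up. A row lasts 1/10 s, in which the tool goes at most 50 mm and 8.59 degrees, less where a joint would pass 70% of its speed; a pose out of reach is approached as far as the arm can. A call with a gripper value outside its range is refused whole. The fingers move at their own pace and stop on an object; the grip force is fixed at half the most. Time passes only in rows, so rows that repeat a pose let the fingers close, or fill a call up. It gives the time, the measured TCP pose, the force and the opening at its end, in the units of the state.
- r.get_obs(): the state, without advancing time (a new reading comes with each control period).
- imaging.grab_frame(name): name is "side" or "top" or "wrist"; returns the picture (400x640x3 uint8, red, green, blue); there is no depth.
- imaging.camera_info(name): a dict with "vfov" (degrees; the focal length in pixels is half the picture's height over the tangent of half this angle, whatever the lens; pixels are square), "cx", "cy" (the principal point, pixels), "extrinsics" (4x4, takes a point from camera to world coordinates). Camera axes: x right, y down, z forward; pixel columns grow to the right and rows downward; lengths in m; the calibration is good to about 2 mm. The wrist camera is an equidistant fisheye: a pixel r from the principal point sees the ray r / f radians off the axis. A picture is of the moment at which its call begins: read the wrist's pose just before it. camera_info takes no time and is no camera call; for the wrist camera it gives the pose at the moment of the call.
- job_done(): hands the job in, once; it reports no verdict.
The state is a dict: "time_s": time; "joint_positions": joint angles; "dq": joint speeds; "joint_torque": joint torques, N m; "tcp_pos": TCP position; "orientation": TCP orientation; "ft_force": force on the tool from outside, world axes, zero at the start; "torque": the same for the moment, N m; "finger_gap": opening from 0.0 (shut) to 1.0 (fully open).
Only numpy, scipy, OpenCV 4.12 (cv2) and the standard library are available. Lean on these libraries where they do the work, as an engineer would, in place of code of your own. Each camera call takes 0.05 s, during which the arm holds its last target.

## Working session

There is one attempt and no reset: what is moved stays moved. The work goes in short steps, Python scripts to look and compute and a tool call to move; the robot and the scene stay as the last step left them, time stands still between calls to the robot, and variables do not carry over. Pictures are saved under pics/ and viewed, and the job is handed in when it is done.

Besides the shell and the picture viewer there is one more tool, called after "Request:" as a command line: name --pt "numbers of a row" for each row, then --argument value for the rest. carry_out: Moves the arm, as the interface text tells. Its arguments: {"type":"object","properties":{"motion":{"type":"array"}},"required":["motion"]}

```bash
mkdir -p pics
python3 - <<'E'
from plant import r, imaging
import cv2
print(r.get_obs(), r.tcp_to_grasp)
for n in ("side","top","wrist"):
    i=imaging.camera_info(n); print(n,i)
    cv2.imwrite(f"pics/{n}0.png",imaging.grab_frame(n)[:,:,::-1])
E
```

```text
{'time_s': 0.0, 'joint_positions': array([ 1.18999821e+00,  3.20321882e-01,  1.56571140e+00,  1.51396130e-05,
        1.25739491e+00, -1.99807661e-02]), 'dq': array([-0.00042171, -0.00012758,  0.00011863,  0.00052986, -0.00052104,
       -0.00127711]), 'joint_torque': array([ 6.73625836e-04, -4.15544271e+01, -2.34153593e+01,  9.24854390e-06,
        8.53937992e-03, -6.58787542e-06]), 'tcp_pos': array([0.20280021, 0.53752635, 0.23045247]), 'orientation': array([-1.59861855,  1.56896073, -1.95944058]), 'ft_force': array([-0.15978619,  0.25869401,  0.9426495 ]), 'torque': array([-0.03342654,  0.0484933 ,  0.02332577]), 'finger_gap': 0.997496650387683} 0.0187
side {'vfov': 54.36243282768416, 'cx': 314.2022388511625, 'cy': 203.06571181550785, 'extrinsics': array([[ 0.99881299, -0.02384217,  0.04247548,  0.54941407],
       [-0.04809488, -0.34463708,  0.93750315, -0.79635052],
       [-0.00771348, -0.93843318, -0.34537468,  0.40598571],
       [ 0.        ,  0.        ,  0.        ,  1.        ]])}
top {'vfov': 51.97328705477331, 'cx': 319.996822564034, 'cy': 198.45366255680605, 'extrinsics': array([[ 0.02868761, -0.98973657,  0.13999478,  0.43222021],
       [-0.99951797, -0.03006569, -0.00773839,  0.06755052],
       [ 0.01186801, -0.1397053 , -0.990122  ,  1.12117938],
       [ 0.        ,  0.        ,  0.        ,  1.        ]])}
wrist {'vfov': 65.70646984690485, 'cx': 319.6091726440785, 'cy': 200.3068683290899, 'extrinsics': array([[ 0.35248717,  0.90076411,  0.25372586,  0.13810932],
       [ 0.93581481, -0.33874633, -0.09747596,  0.56281739],
       [-0.00185414,  0.27179945, -0.96235213,  0.37422968],
       [ 0.        ,  0.        ,  0.        ,  1.        ]])}
```

View pics/top0.png

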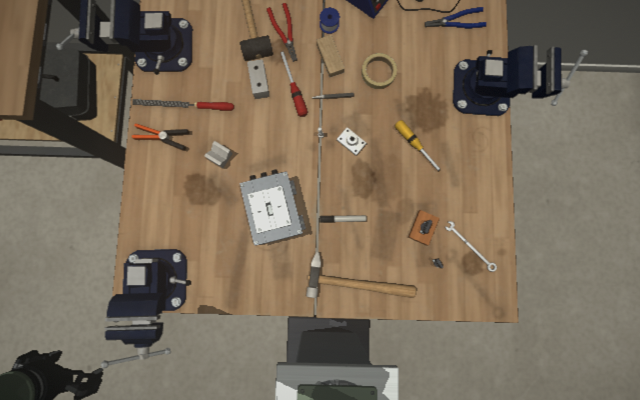

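View pics/side0.png

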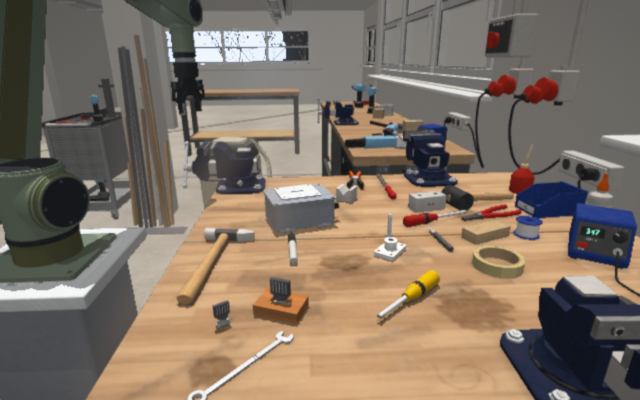

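View pics/wrist0.png

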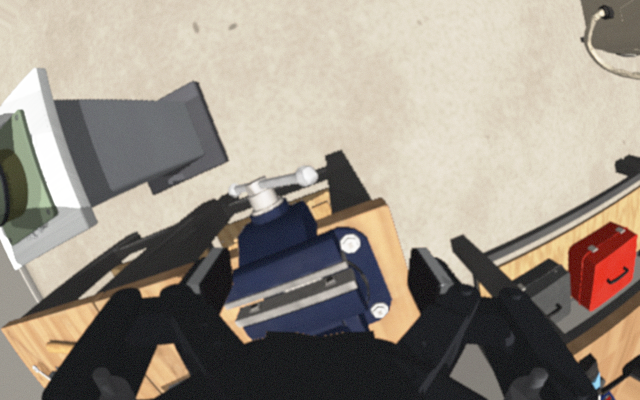

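The top view shows the wooden stand with a stud at px (424,227), a smaller look-alike stud standing loose at (437,263), and the enclosure with its latch plate at (271,209). In the side view these are at (280,290), (222,313) and (300,205). Stud candidates are (a) the one in the stand at (424,227) and (b) the loose small one at (437,263). I choose (a), since the description says it is upright in the stand.

```bash
cat > h.py <<'E'
import numpy as np, cv2
from plant import r, imaging
def ray(info,u,v,fish=False):
    f=200/np.tan(np.radians(info['vfov'])/2)
    x,y=u-info['cx'],v-info['cy']
    if fish:
        rr=np.hypot(x,y); t=rr/f
        d=np.array([x/rr*np.sin(t),y/rr*np.sin(t),np.cos(t)]) if rr>1e-9 else np.array([0,0,1.])
    else: d=np.array([x/f,y/f,1.])
    E=info['extrinsics']; return E[:3,3],E[:3,:3]@d
def onz(info,u,v,z,fish=False):
    o,d=ray(info,u,v,fish); return o+d*(z-o[2])/d[2]
def proj(info,p,fish=False):
    f=200/np.tan(np.radians(info['vfov'])/2)
    E=info['extrinsics']; c=E[:3,:3].T@(np.asarray(p)-E[:3,3])
    if fish:
        t=np.arctan2(np.hypot(c[0],c[1]),c[2]); n=np.hypot(c[0],c[1])
        return info['cx']+f*t*c[0]/n, info['cy']+f*t*c[1]/n
    return info['cx']+f*c[0]/c[2], info['cy']+f*c[1]/c[2]
E
python3 - <<'E'
from h import *
a=cv2.imread('pics/top0.png'); s=cv2.imread('pics/side0.png')
c1=cv2.resize(a[195:280,395:480],(400,400),interpolation=cv2.INTER_CUBIC)
c2=cv2.resize(a[165:250,230:315],(400,400),interpolation=cv2.INTER_CUBIC)
cv2.imwrite('pics/crop1.png',np.hstack([c1,c2]))
cv2.imwrite('pics/crop2.png',cv2.resize(s[260:340,200:320],(780,520),interpolation=cv2.INTER_CUBIC))
t=imaging.camera_info('top')
hsv=cv2.cvtColor(a,cv2.COLOR_BGR2HSV)
print(hsv[235,415],hsv[245,400])
for n,u,v in (("stand",425,227),("box",271,209),("small",437,263)): print(n,onz(t,u,v,0.02 if n!="box" else .08))
# side
i=imaging.camera_info('side'); 
for u,v in ((280,290),(222,313)): print(onz(i,u,v,0.04))
E
```

```text
[ 13 152 161] [ 16 106 145]
stand [ 0.5189142  -0.22588534  0.02      ]
box [0.54849173 0.18352723 0.08      ]
small [ 0.42400689 -0.25721246  0.02      ]
[ 0.51602351 -0.22521356  0.04      ]
[ 0.42868319 -0.28409061  0.04      ]
```

View pics/crop1.png

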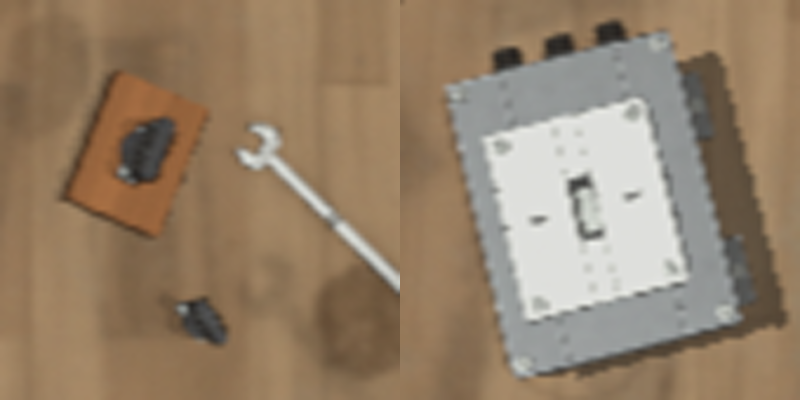

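View pics/crop2.png

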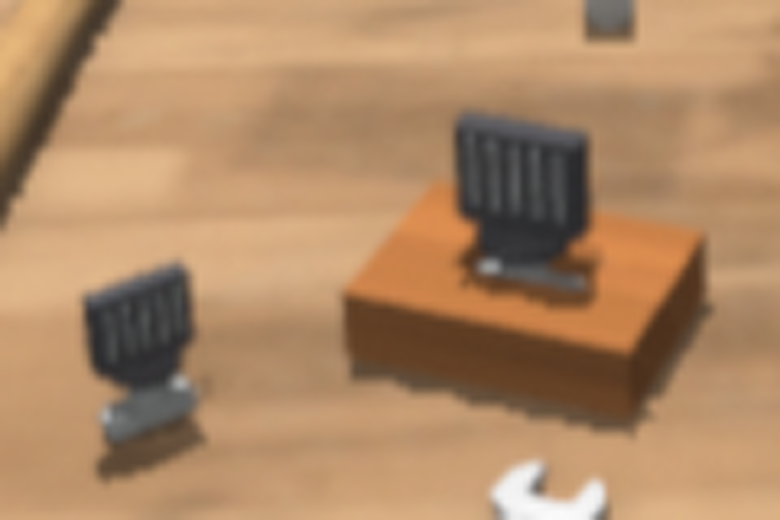

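The crops confirm it: the stud in the stand (side px 280,290) has the larger wing and sits in the slot. The loose one (222,313) is smaller. Next I'll measure poses from the contours.

Run:
```python
from h import *
a=cv2.imread('pics/top0.png'); t=imaging.camera_info('top')
hsv=cv2.cvtColor(a,cv2.COLOR_BGR2HSV)
def big(m,x0,x1,y0,y1):
    k=np.zeros_like(m);k[y0:y1,x0:x1]=m[y0:y1,x0:x1]
    c=max(cv2.findContours(k,cv2.RETR_EXTERNAL,cv2.CHAIN_APPROX_NONE)[0],key=cv2.contourArea)
    return cv2.convexHull(c)
def rect(c,z,n):
    p=np.array([onz(t,u,v,z)[:2] for u,v in c.reshape(-1,2)+0.],dtype=np.float32)
    R=cv2.minAreaRect(p*1000); b=cv2.boxPoints(R)
    e=b[1]-b[0],b[2]-b[1]; L=max(e,key=np.linalg.norm)
    print(n,'centre',R[0],'size',R[1],'long yaw',np.degrees(np.arctan2(L[1],L[0]))%180)
m=cv2.inRange(hsv,(5,125,90),(14,255,255)); rect(big(m,395,450,200,255),.02,'stand')
m=cv2.inRange(hsv,(0,0,170),(179,40,255)); rect(big(m,240,305,180,240),.08,'plate')
m=cv2.inRange(hsv,(0,0,90),(179,45,255)); rect(big(m,233,310,172,250),.076,'boxcover')
m=cv2.inRange(hsv,(0,0,0),(179,110,80)); rect(big(m,415,436,215,240),.05,'wing')
```

```text
stand centre (518.4554443359375, -222.28916931152344) size (58.06669235229492, 82.11461639404297) long yaw 158.26434
plate centre (549.4701538085938, 189.14418029785156) size (104.39742279052734, 91.65550231933594) long yaw 16.184774
boxcover centre (553.8037719726562, 181.32449340820312) size (167.0924835205078, 136.84446716308594) long yaw 16.214737
wing centre (519.5715942382812, -218.7537841796875) size (21.978208541870117, 37.1087760925293) long yaw 153.33069
```

```bash
cat >> h.py <<'E'
from scipy.spatial.transform import Rotation as Ro
def axes():
    o=r.get_obs(); return Ro.from_euler('xyz',o['orientation']).as_matrix(), o
def show():
    R,o=axes(); y=R[:,1]
    print('t',round(o['time_s'],2),'tcp',np.round(o['tcp_pos']*1000,1),'x',np.round(R[:,0],4),'yaw_y',round(np.degrees(np.arctan2(y[1],y[0])),2),'F',np.round(o['ft_force'],1),'T',np.round(o['torque'],2),'gap',round(o['finger_gap'],3),'q',np.round(o['joint_positions'],2))
E
python3 -c "
from h import *
show()"
```

```text
t 0.15 tcp [202.8 537.6 230.7] x [-5.0e-04 -1.3e-03 -1.0e+00] yaw_y 69.33 F [-0.1 -0.1  0.4] T [0.06 0.01 0.02] gap 0.998 q [ 1.19  0.32  1.57  0.    1.26 -0.02]
```

Request:
carry_out --pt "2 -2 0 0 0 0 0" --pt "5 -5 0.5 0 0 0 0" --pt "8.5 -8.5 1 0 0 0 0" --pt "12 -12 1.5 0 0 0 0" --pt "15.5 -15.5 2 0 0 0 0" --pt "19 -19 2 0 0 0 0" --pt "22.5 -22.5 2 0 0 0 0" --pt "26 -26 2 0 0 0 0" --pt "29.5 -29.5 2 0 0 0 0" --pt "32.5 -33 2 0 0 0 0"

```text
time_s: 1.15
tcp_pos: [0.5293, 0.2059, 0.2504]
orientation: [-1.629, 1.569, -1.99]
ft_force: [0.6, 0.9, 0.1]
finger_gap: 1.001
```

Request:
carry_out --pt "1 -1 0 0 0 0 0" --pt "2 -2 0 0 0 0 0" --pt "2 -2 0 0 0 0 0" --pt "2 -2 0 0 0 0 0" --pt "2 -2 0 0 0 0 0" --pt "2 -2 0 0 0 0 0" --pt "2 -2 0 0 0 0 0" --pt "2 -2 0 0 0 0 0" --pt "2 -2 0 0 0 0 0" --pt "2 -2 0 0 0 0 0"

```text
time_s: 2.15
tcp_pos: [0.5492, 0.1859, 0.2504]
orientation: [-1.608, 1.57, -1.97]
ft_force: [0.7, 0.4, -0.3]
finger_gap: 1.001
```

Run:
```python
from h import *
show()
i=imaging.camera_info('wrist'); a=imaging.grab_frame('wrist')[:,:,::-1]; cv2.imwrite('pics/w1.png',a)
import pickle; pickle.dump(i,open('w1.pkl','wb'))
print(proj(i,(.549,.185,.08),True))
```

```text
t 2.15 tcp [549.2 185.9 250.4] x [-5.0e-04 -1.2e-03 -1.0e+00] yaw_y 69.31 F [ 0.7  0.4 -0.3] T [ 0.05  0.03 -0.01] gap 1.001 q [ 0.31  0.32  1.52 -0.    1.31 -0.9 ]
(np.float64(318.4539024374784), np.float64(182.6120697750108))
```

View pics/w1.png

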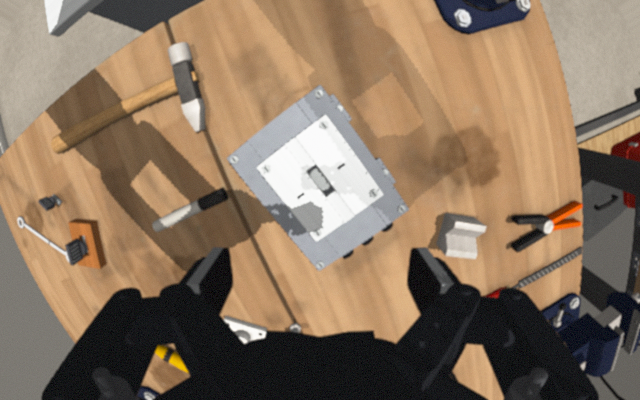

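The slot is at px (319,180) in the wrist view. I'll lower the tool for a sharper look at it.

Request:
carry_out --pt "0 0 -2 0 0 0 0" --pt "0 0 -5 0 0 0 0" --pt "0 0 -8 0 0 0 0" --pt "0 0 -10 0 0 0 0" --pt "0 0 -11.5 0 0 0 0" --pt "0 0 -12 0 0 0 0" --pt "0 0 -12 0 0 0 0" --pt "0 0 -12 0 0 0 0" --pt "0 0 -12 0 0 0 0" --pt "0 0 -12 0 0 0 0"

```text
time_s: 3.2
tcp_pos: [0.5497, 0.186, 0.1313]
orientation: [-0.229, 1.57, -0.591]
ft_force: [0.6, -0.2, -1.0]
finger_gap: 1.002
```

Run:
```python
from h import *
show()
i=imaging.camera_info('wrist'); a=imaging.grab_frame('wrist')[:,:,::-1]; cv2.imwrite('pics/w2.png',a)
import pickle; pickle.dump(i,open('w2.pkl','wb'))
u,v=proj(i,(.549,.185,.08),True);print(u,v)
u,v=int(u),int(v)
cv2.imwrite('pics/w2c.png',cv2.resize(a[v-50:v+50,u-60:u+60],(720,600),interpolation=cv2.INTER_CUBIC)); print(u-60,v-50)
```

```text
t 3.2 tcp [549.7 186.  131.3] x [ 1.1e-03 -7.0e-04 -1.0e+00] yaw_y 69.3 F [ 0.6 -0.2 -1. ] T [ 0.03 -0.07 -0.02] gap 1.002 q [ 0.31  0.41  1.7  -0.    1.04 -0.9 ]
317.05251950304444 220.5638798863588
257 170
```

View pics/w2c.png

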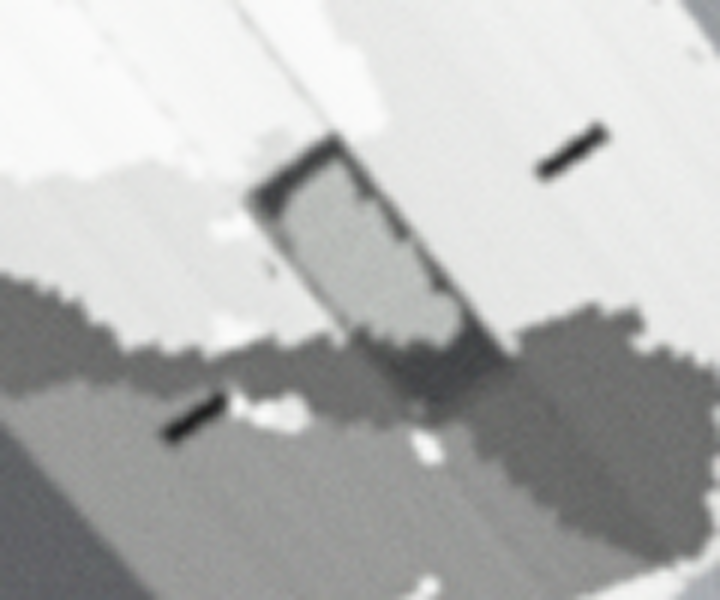

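View pics/w2.png

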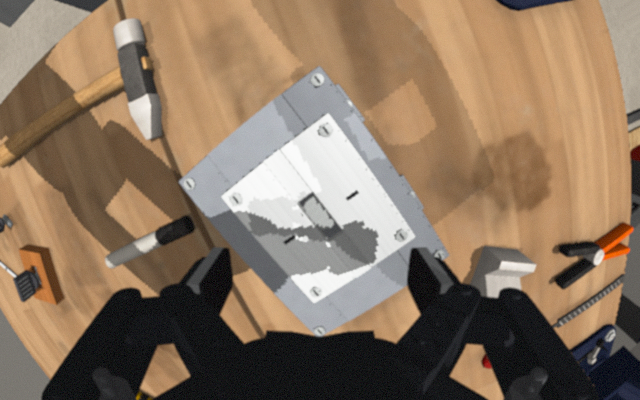

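The crop shows the slot's rim corners at about (248,195), (338,135), (512,362) and (425,418), with tick marks at (574,152) and (195,418).

Run:
```python
from h import *
import pickle
i=pickle.load(open('w2.pkl','rb'))
f=lambda X,Y:onz(i,(X+.5)/6-.5+257,(Y+.5)/6-.5+170,.08,True)[:2]*1000
P=np.array([f(*p) for p in ((248,195),(338,135),(512,362),(425,418))])
print(P,P.mean(0))
for k in range(4):
    d=P[(k+1)%4]-P[k]; print(np.hypot(*d),np.degrees(np.arctan2(d[1],d[0])))
a,b=f(574,152),f(195,418); print('ticks',a,b,(a+b)/2,np.degrees(np.arctan2(*(a-b)[::-1])))
# plate outline in full image
for n,p in (('plate',[(328,114),(413,233),(307,304),(222,197)]),('box',[(320,67),(447,263),(320,335),(181,184)])):
    Q=np.array([onz(i,u,v,.08 if n=='plate' else .074,True)[:2]*1000 for u,v in p]); print(n,Q.mean(0)); 
    for k in range(4):
        d=Q[(k+1)%4]-Q[k]; print(np.hypot(*d),np.degrees(np.arctan2(d[1],d[0])))
```

```text
[[532.56393189 177.80859333]
 [529.72436449 189.44908237]
 [561.22552702 198.3200063 ]
 [564.16844867 186.79450403]] [546.92056802 188.09304651]
11.981824907086859 103.70892953584917
32.726388925767615 15.727550920130945
11.895292787639733 -75.67615890498995
32.85714644198368 -164.1282967433308
ticks [540.54980242 212.80172582] [555.00369204 162.2315176 ] [547.77674723 187.51662171] 105.9509041524485
plate [547.02296677 186.26253577]
99.61239000058461 16.408509524416502
94.39376005889675 -73.0589119716553
100.85417414623903 -166.70643722092524
88.90959790460343 106.26971635955967
box [553.58259145 185.17730295]
169.87329807707886 14.681831339138691
118.18979778805553 -76.85668838148392
162.05372328576416 -162.96439031151357
124.89429680093332 106.87659971367336
```

Request:
carry_out --pt "0 0 2 0 0 0 0" --pt "0 -2 5 0 0 0 0" --pt "-0.5 -6 7 0 0 0 0" --pt "-1 -10.5 8 0 0 0 0" --pt "-1.5 -15 8 0 0 0 0" --pt "-2 -19.5 8 0 0 0 0" --pt "-2.5 -24 8 0 0 0 0" --pt "-3 -28.5 8 0 0 0 0" --pt "-3 -33 8 0 0 -0.015 0" --pt "-3.1 -37 6 0 0 -0.015 0"

```text
time_s: 4.25
tcp_pos: [0.5201, -0.1868, 0.194]
orientation: [-0.051, 1.562, -0.428]
ft_force: [1.6, 0.0, -0.2]
finger_gap: 0.999
```

Request:
carry_out --pt "0 -2 -2 0 0 0 0" --pt "0 -3.5 -4 0 0 0 0" --pt "0 -3.8 -5.5 0 0 0 0" --pt "0 -3.8 -6.5 0 0 0 0" --pt "0 -3.8 -7.2 0 0 0 0" --pt "0 -3.8 -7.5 0 0 0 0" --pt "0 -3.8 -7.5 0 0 0 0" --pt "0 -3.8 -7.5 0 0 0 0" --pt "0 -3.8 -7.5 0 0 0 0" --pt "0 -3.8 -7.5 0 0 0 0"

```text
time_s: 5.25
tcp_pos: [0.5204, -0.2248, 0.1195]
orientation: [-0.055, 1.561, -0.432]
ft_force: [0.3, -0.5, -0.6]
finger_gap: 1.0
```

Run:
```python
from h import *
show()
i=imaging.camera_info('wrist'); a=imaging.grab_frame('wrist')[:,:,::-1]; cv2.imwrite('pics/w3.png',a)
import pickle; pickle.dump(i,open('w3.pkl','wb'))
u,v=proj(i,(.518,-.222,.05),True);print(u,v)
u,v=int(u),int(v)
cv2.imwrite('pics/w3c.png',cv2.resize(a[v-60:v+60,u-80:u+80],(800,600),interpolation=cv2.INTER_CUBIC)); print(u-80,v-60)
```

```text
t 5.25 tcp [ 520.4 -224.8  119.5] x [ 0.0089 -0.0041 -1.    ] yaw_y 68.4 F [ 0.3 -0.5 -0.6] T [0.02 0.02 0.01] gap 1.0 q [-0.43  0.4   1.75 -0.    0.98 -1.62]
321.38877360845544 207.3869625134703
241 147
```

View pics/w3c.png

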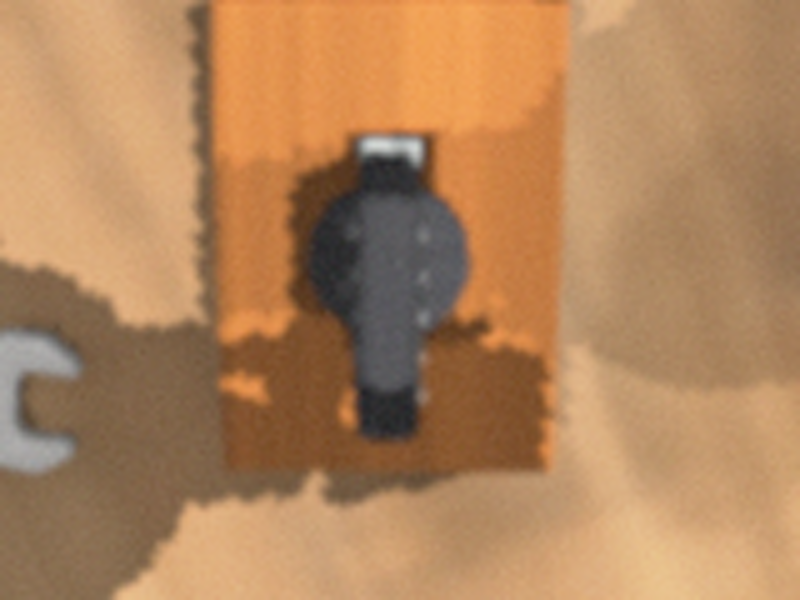

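Wrist crop 3 shows the stud's flange circle centred near (390,260), the wing top spanning y about 155–437 and x about 358–418, and the stand's far edge at y about 468. I'll cross-check these at their respective heights.

Run:
```python
from h import *
import pickle
i=pickle.load(open('w3.pkl','rb'))
f=lambda X,Y,z:onz(i,(X+.5)/5-.5+241,(Y+.5)/5-.5+147,z,True)[:2]*1000
print('flange',f(390,260,.031)); 
a,b=f(388,155,.061),f(388,437,.061); print('wing',a,b,(a+b)/2,np.hypot(*(a-b)),np.degrees(np.arctan2(*(b-a)[::-1])))
a,b=f(388,195,.061),f(388,437,.061); print('wing195',(a+b)/2,np.hypot(*(a-b)))
print('w',np.hypot(*(f(358,300,.061)-f(418,300,.061))))
a=f(225,468,.02);b=f(550,468,.02);print('stand far edge',a,b,np.hypot(*(a-b)),(a+b)/2)
s=np.radians(-21.7); print('centre from edge',(a+b)/2-40*np.array([np.cos(s),np.sin(s)]))
print('slot near end',f(390,135,.02), f(390,135,.02)+18*np.array([np.cos(s),np.sin(s)]))
print(np.degrees(np.arctan2(*(f(550,468,.02)-f(225,468,.02))[::-1])))
cv2.imwrite('pics/w3d.png',cv2.resize(cv2.imread('pics/w3.png')[90:260,210:430],(792,612*1)[:2] and (776,600),interpolation=cv2.INTER_CUBIC))
```

```text
flange [ 516.18672936 -223.52115782]
wing [ 494.6203864  -215.13680775] [ 532.19162942 -230.04163732] [ 513.40600791 -222.58922253] 40.419701227252595 -21.638645929579674
wing195 [ 515.95175713 -223.59845796] 34.942696660831544
w 8.186699029950931
stand far edge [ 543.17004443 -264.67068128] [ 563.57987818 -212.89919911] 55.649327753472626 [ 553.37496131 -238.7849402 ]
centre from edge [ 516.20965845 -223.9950699 ]
slot near end [ 499.81260606 -217.08189036] [ 516.53699235 -223.73733199]
68.48418950535509
```

View pics/w3d.png

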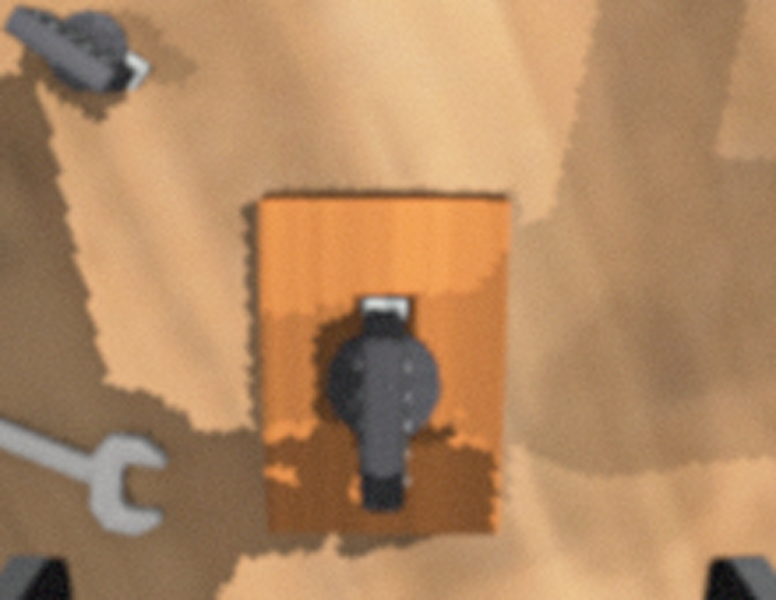

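Flange, wing, stand edge and slot end all agree on a stud position of (516.2, −223.7) mm and yaw −21.6°. The top camera agrees to about 2 mm. Descending now and levelling the tool.

Request:
carry_out --pt "-0.2 0.05 -0.5 0.004 0.009 0 0" --pt "-0.42 0.11 -2 0.004 0.009 0 0" --pt "-0.42 0.11 -4 0.004 0.009 0 0" --pt "-0.42 0.11 -5.5 0.004 0.009 0 0" --pt "-0.42 0.11 -6.5 0.004 0.009 0 0" --pt "-0.42 0.11 -7.3 0.004 0.009 0 0" --pt "-0.42 0.11 -8 0.004 0.009 0 0" --pt "-0.42 0.11 -8.5 0.004 0.009 0 0" --pt "-0.42 0.11 -8.5 0.004 0.009 0 0" --pt "-0.42 0.11 -8.5 0.004 0.009 0 0"

```text
time_s: 6.3
tcp_pos: [0.5164, -0.2238, 0.0346]
orientation: [-0.689, 1.571, -1.066]
ft_force: [-0.5, -0.5, 0.4]
finger_gap: 1.0
```

Run:
```python
from h import *
show()
a=imaging.grab_frame('wrist')[:,:,::-1]; cv2.imwrite('pics/w4.png',a)
```

```text
t 6.3 tcp [ 516.4 -223.8   34.6] x [ 1.e-04 -2.e-04 -1.e+00] yaw_y 68.4 F [-0.5 -0.5  0.4] T [-0.04  0.05  0.02] gap 1.0 q [-0.43  0.49  1.85 -0.    0.8  -1.62]
```

View pics/w4.png

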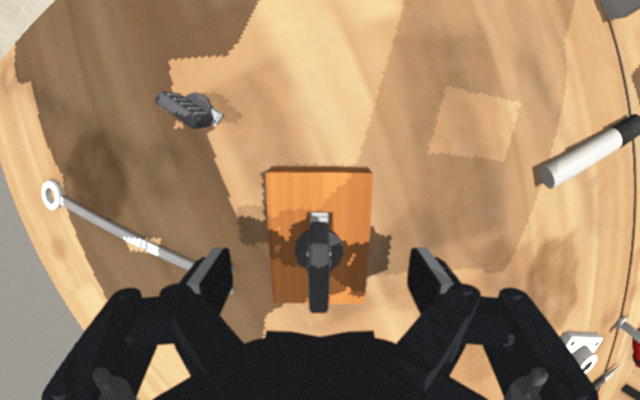

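The wing at (318,270) is centred between the fingertips (about 215 and 425). Closing.

Request:
carry_out --pt "0 0 0 0 0 0 0.3" --pt "0 0 0 0 0 0 0.5" --pt "0 0 0 0 0 0 0.7" --pt "0 0 0 0 0 0 0.8" --pt "0 0 0 0 0 0 0.9" --pt "0 0 0 0 0 0 1" --pt "0 0 0 0 0 0 1" --pt "0 0 0 0 0 0 1" --pt "0 0 0 0 0 0 1" --pt "0 0 0 0 0 0 1"

```text
time_s: 7.35
tcp_pos: [0.5166, -0.2239, 0.035]
orientation: [-0.152, 1.57, -0.529]
ft_force: [0.7, 0.2, 3.1]
finger_gap: 0.089
```

Run:
```python
from h import *
show()
i=imaging.camera_info('wrist')
a=imaging.grab_frame('wrist')[:,:,::-1]; cv2.imwrite('pics/w5.png',a[100:320,170:470])
```

```text
t 7.35 tcp [ 516.6 -223.9   35. ] x [ 8.e-04 -5.e-04 -1.e+00] yaw_y 68.4 F [0.7 0.2 3.1] T [ 0.08  0.01 -0.04] gap 0.089 q [-0.43  0.49  1.85 -0.    0.8  -1.62]
```

View pics/w5.png

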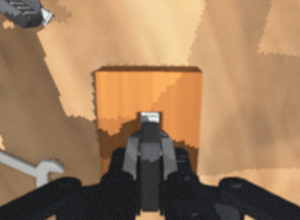

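Request:
carry_out --pt "0 0 0.3 0 0 0 1" --pt "0 0 0.8 0 0 0 1" --pt "0 0 1.5 0 0 0 1" --pt "0 0 2.5 0 0 0 1" --pt "0 0 4 0 0 0 1" --pt "0 0 6 0 0 0 1" --pt "0 0 8 0 0 0 1" --pt "0 0 10 0 0 0 1" --pt "0 0 11.5 0 0 0 1" --pt "0 0 12 0 0 0 1"

```text
time_s: 8.4
tcp_pos: [0.5175, -0.2243, 0.1575]
orientation: [-0.074, 1.566, -0.451]
ft_force: [0.2, 0.4, -0.9]
finger_gap: 0.092
```

Run:
```python
from h import *
show()
a=imaging.grab_frame('wrist')[:,:,::-1]; cv2.imwrite('pics/w6.png',a)
s=imaging.grab_frame('side')[:,:,::-1]
i=imaging.camera_info('side'); o=r.get_obs()['tcp_pos']; u,v=map(int,proj(i,o)); print(u,v)
cv2.imwrite('pics/s6.png',cv2.resize(s[v-50:v+50,u-60:u+60],(720,600),interpolation=cv2.INTER_CUBIC))
```

```text
t 8.4 tcp [ 517.5 -224.3  157.5] x [ 0.0046 -0.0022 -1.    ] yaw_y 68.4 F [ 0.2  0.4 -0.9] T [-0.03 -0.03 -0.03] gap 0.092 q [-0.43  0.36  1.71 -0.    1.07 -1.62]
277 226
```

View pics/w6.png

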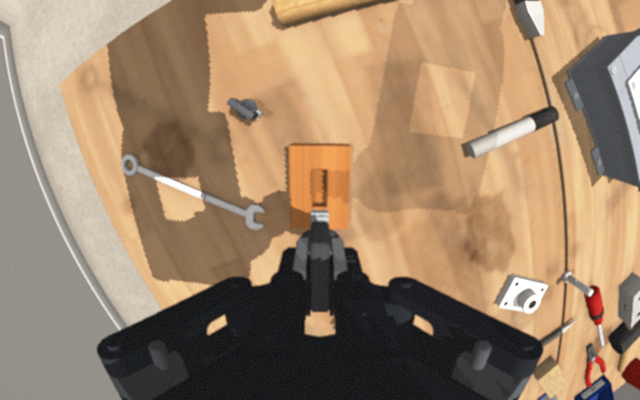

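View pics/s6.png

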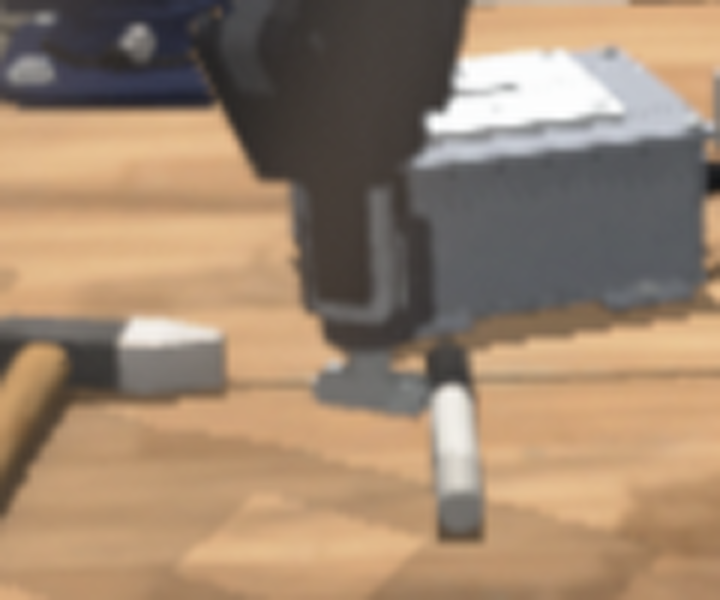

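The stud is held upright; the crossbar is visible at side crop (370,390) and the stand's slot is empty. Next: carry it over to the box, turning +0.656 rad to line up with the slot.

Request:
carry_out --pt "0.1 2 0 0 0 0.05 1" --pt "0.3 6 0 0 0 0.15 1" --pt "0.6 10.5 0 0 0 0.25 1" --pt "1 15 0 0 0 0.35 1" --pt "1.4 19.5 0 0 0 0.45 1" --pt "1.8 24 0 0 0 0.55 1" --pt "2.2 28.5 0 0 0 0.62 1" --pt "2.6 33 0 0 0 0.656 1" --pt "2.8 37 0 0 0 0.656 1" --pt "3 39.5 0 0 0 0.656 1"

```text
time_s: 9.5
tcp_pos: [0.5461, 0.1736, 0.1549]
orientation: [0.291, 1.57, 0.572]
ft_force: [-0.2, 0.3, -0.7]
finger_gap: 0.098
```

Run:
```python
from h import *
show()
```

```text
t 9.5 tcp [546.1 173.6 154.9] x [ 9.e-04  6.e-04 -1.e+00] yaw_y 106.11 F [-0.2  0.3 -0.7] T [-0.02  0.   -0.03] gap 0.098 q [ 0.29  0.37  1.69  0.    1.08 -1.56]
```

Request:
carry_out --pt "0 0.5 -0.3 0 0 0 1" --pt "0.1 1 -1 0 0 0 1" --pt "0.12 1.42 -1.7 -0.001 0.001 0 1" --pt "0.12 1.42 -2.2 -0.001 0.001 0 1" --pt "0.12 1.42 -2.4 -0.001 0.001 0 1" --pt "0.12 1.42 -2.4 -0.001 0.001 0 1" --pt "0.12 1.42 -2.4 -0.001 0.001 0 1" --pt "0.12 1.42 -2.4 -0.001 0.001 0 1" --pt "0.12 1.42 -2.4 -0.001 0.001 0 1" --pt "0.12 1.42 -2.4 -0.001 0.001 0 1"

```text
time_s: 10.5
tcp_pos: [0.5474, 0.1878, 0.1311]
orientation: [-0.951, 1.57, -0.67]
ft_force: [0.1, -0.1, -0.6]
finger_gap: 0.095
```

Run:
```python
from h import *
show()
i=imaging.camera_info('wrist')
a=imaging.grab_frame('wrist')[:,:,::-1]; cv2.imwrite('pics/w7.png',a)
import pickle; pickle.dump(i,open('w7.pkl','wb'))
cv2.imwrite('pics/w7c.png',cv2.resize(a[150:270,240:400],(800,600),interpolation=cv2.INTER_CUBIC))
```

```text
t 10.5 tcp [547.4 187.8 131.1] x [ 4.e-04 -3.e-04 -1.e+00] yaw_y 106.1 F [ 0.1 -0.1 -0.6] T [-0.01 -0.04 -0.  ] gap 0.095 q [ 0.31  0.4   1.7  -0.    1.03 -1.54]
```

View pics/w7c.png

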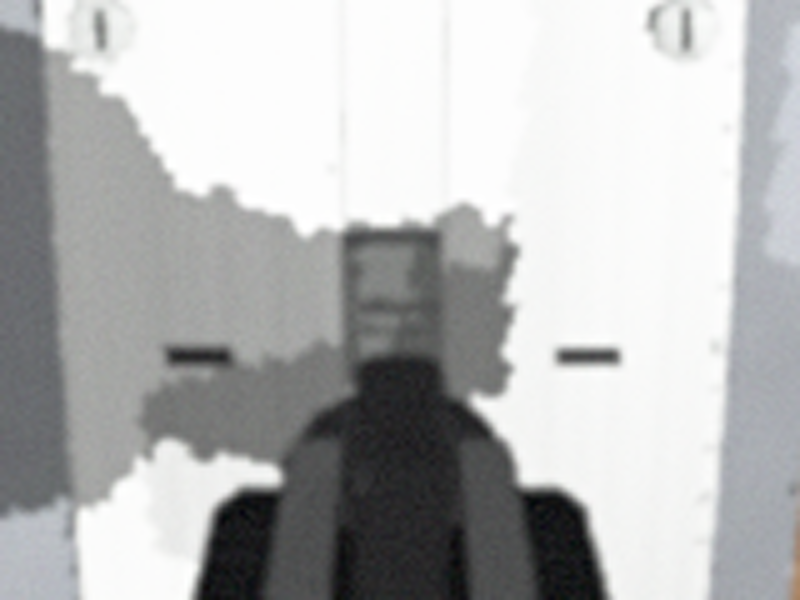

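Run:
```python
from h import *
import pickle
i=pickle.load(open('w7.pkl','rb'))
R,o=axes(); T=o['tcp_pos']
def f(X,Y,z):
    p=onz(i,(X+.5)/5-.5+240,(Y+.5)/5-.5+150,z,True); d=p-T
    return np.round([d@R[:,1]*1000,d@R[:,2]*1000],2),np.round(p[:2]*1000,1)
print('tool y, tool z offsets; z along slot')
for n,X,Y,z in (('tickL',198,355,.08),('tickR',588,355,.08),('slot near L',345,232,.08),('slot near R',440,232,.08),('slotL',345,340,.08),('slotR',440,340,.08),('bar bottom',395,305,T[2]-.030),('bar top',395,355,T[2]-.02),('wing mid',400,500,T[2]+.026),('flangeTop',400,385,T[2]-.004)): print(n,*f(X,Y,z))
print(proj(i,T,True),i['extrinsics'])
```

```text
tool y, tool z offsets; z along slot
tickL [-26.35   0.14] [554.8 162.6]
tickR [25.95  0.08] [540.3 212.8]
slot near L [ -6.42 -16.93] [532.9 177. ]
slot near R [  5.95 -16.94] [529.5 188.9]
slotL [-6.56 -2.07] [547.2 181. ]
slotR [ 6.07 -2.08] [543.7 193.1]
bar bottom [  0.18 -13.69] [534.2 184.2]
bar top [  0.21 -10.99] [536.8 185. ]
wing mid [  0.81 -14.42] [533.3 184.6]
flangeTop [  0.79 -13.41] [534.3 184.9]
(np.float64(318.04134083458183), np.float64(253.76287512361003)) [[-0.27795031  0.92435657  0.26135907  0.48082609]
 [ 0.96059473  0.26779786  0.07444504  0.16960909]
 [-0.00117764  0.27175217 -0.96236655  0.27476258]
 [ 0.          0.          0.          1.        ]]
```

View pics/w7.png

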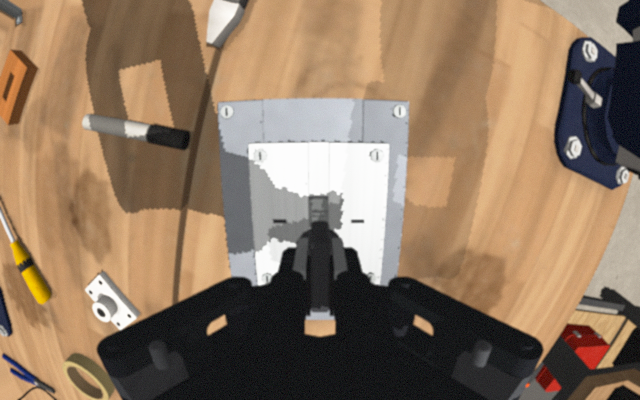

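The slot centre relative to the TCP is (y −0.2, z +0.1 to +0.5) mm and the crossbar is at y ≈ +0.2 to +0.8. So I shift about −0.5 mm along tool y and descend gently.

Request:
carry_out --pt "0 0 -0.3 0 0 0 1" --pt "0.02 -0.05 -0.8 0 0 0 1" --pt "0.02 -0.05 -1.2 0 0 0 1" --pt "0.02 -0.05 -1.5 0 0 0 1" --pt "0.02 -0.05 -1.7 0 0 0 1" --pt "0.02 -0.05 -1.8 0 0 0 1" --pt "0.02 -0.05 -1.9 0 0 0 1" --pt "0.02 -0.05 -2.0 0 0 0 1" --pt "0.02 -0.05 -2.1 0 0 0 1" --pt "0.02 -0.05 -2.2 0 0 0 1"

```text
time_s: 11.55
tcp_pos: [0.5476, 0.1874, 0.1091]
orientation: [-0.711, 1.57, -0.43]
ft_force: [-0.0, 0.2, -1.0]
finger_gap: 0.092
```

```bash
python3 -c "
from h import *
show()"
```

```text
t 11.55 tcp [547.6 187.4 109.1] x [ 4.e-04 -2.e-04 -1.e+00] yaw_y 106.11 F [-0.   0.2 -1. ] T [-0.05  0.    0.03] gap 0.092 q [ 0.31  0.43  1.73 -0.    0.98 -1.54]
```

Request:
carry_out --pt "0 0 -0.05 0 0 0 1" --pt "0 0 -0.1 0 0 0 1" --pt "0 0 -0.15 0 0 0 1" --pt "0 0 -0.2 0 0 0 1" --pt "0 0 -0.25 0 0 0 1" --pt "0 0 -0.3 0 0 0 1" --pt "0 0 -0.3 0 0 0 1" --pt "0 0 -0.3 0 0 0 1" --pt "0 0 -0.3 0 0 0 1" --pt "0 0 -0.3 0 0 0 1"

```text
time_s: 12.55
tcp_pos: [0.5476, 0.1874, 0.1061]
orientation: [-0.682, 1.57, -0.401]
ft_force: [-0.9, 0.8, -1.9]
finger_gap: 0.089
```

```bash
python3 -c "
from h import *
show()"
```

```text
t 12.55 tcp [547.6 187.4 106.1] x [ 5.e-04 -2.e-04 -1.e+00] yaw_y 106.11 F [-0.9  0.8 -1.9] T [-0.03 -0.02  0.02] gap 0.089 q [ 0.31  0.43  1.73 -0.    0.98 -1.54]
```

Origin is at about 76 mm with almost no force, so the crossbar is entering the slot. Continuing down.

Request:
carry_out --pt "0 0 -0.1 0 0 0 1" --pt "0 0 -0.2 0 0 0 1" --pt "0 0 -0.3 0 0 0 1" --pt "0 0 -0.4 0 0 0 1" --pt "0 0 -0.5 0 0 0 1" --pt "0 0 -0.6 0 0 0 1" --pt "0 0 -0.7 0 0 0 1" --pt "0 0 -0.8 0 0 0 1" --pt "0 0 -0.8 0 0 0 1" --pt "0 0 -0.8 0 0 0 1"

```text
time_s: 13.55
tcp_pos: [0.5477, 0.1874, 0.0984]
orientation: [-0.432, 1.57, -0.15]
ft_force: [-1.0, -0.7, 4.3]
finger_gap: 0.093
```

```bash
python3 -c "
from h import *
show()"
```

```text
t 13.55 tcp [547.7 187.4  98.4] x [ 8.e-04 -1.e-04 -1.e+00] yaw_y 106.11 F [-1.  -0.7  4.3] T [-0.09  0.24 -0.04] gap 0.093 q [ 0.31  0.44  1.74 -0.    0.96 -1.54]
```

Spring felt at origin ≈ 68 mm (4–5 N, as expected). Pressing on.

Request:
carry_out --pt "0 0 -0.1 0 0 0 1" --pt "0 0 -0.2 0 0 0 1" --pt "0 0 -0.3 0 0 0 1" --pt "0 0 -0.4 0 0 0 1" --pt "0 0 -0.5 0 0 0 1" --pt "0 0 -0.6 0 0 0 1" --pt "0 0 -0.7 0 0 0 1" --pt "0 0 -0.8 0 0 0 1" --pt "0 0 -0.85 0 0 0 1" --pt "0 0 -0.85 0 0 0 1"

```text
time_s: 14.55
tcp_pos: [0.5477, 0.1874, 0.0906]
orientation: [-0.291, 1.57, -0.01]
ft_force: [-2.8, -0.9, 9.4]
finger_gap: 0.093
```

```bash
python3 -c "
from h import *
show()"
```

```text
t 14.55 tcp [547.7 187.4  90.6] x [ 0.0012 -0.     -1.    ] yaw_y 106.11 F [-2.8 -0.9  9.4] T [-0.19  0.5  -0.02] gap 0.093 q [ 0.31  0.45  1.75 -0.    0.94 -1.54]
```

Request:
carry_out --pt "0 0 -0.08 0 0 0 1" --pt "0 0 -0.12 0 0 0 1" --pt "0 0 -0.15 0 0 0 1" --pt "0 0 -0.18 0 0 0 1" --pt "0 0 -0.2 0 0 0 1" --pt "0 0 -0.22 0 0 0 1" --pt "0 0 -0.24 0 0 0 1" --pt "0 0 -0.25 0 0 0 1" --pt "0 0 -0.25 0 0 0 1" --pt "0 0 -0.25 0 0 0 1"

```text
time_s: 15.55
tcp_pos: [0.5477, 0.1874, 0.0891]
orientation: [-0.231, 1.569, 0.051]
ft_force: [-3.1, -0.5, 9.8]
finger_gap: 0.093
```

```bash
python3 -c "
from h import *
show()"
```

```text
t 15.55 tcp [547.7 187.4  89.1] x [ 1.6e-03  1.0e-04 -1.0e+00] yaw_y 106.11 F [-3.1 -0.5  9.8] T [-0.21  0.64 -0.03] gap 0.093 q [ 0.31  0.45  1.75 -0.    0.94 -1.54]
```

Request:
carry_out --pt "0 0 -0.1 0 0 0 1" --pt "0 0 -0.12 0 0 0 1" --pt "0 0 -0.14 0 0 0 1" --pt "0 0 -0.15 0 0 0 1" --pt "0 0 -0.16 0 0 0 1" --pt "0 0 -0.17 0 0 0 1" --pt "0 0 -0.18 0 0 0 1" --pt "0 0 -0.18 0 0 0 1" --pt "0 0 -0.18 0 0 0 1" --pt "0 0 -0.18 0 0 0 1"

```text
time_s: 16.55
tcp_pos: [0.5478, 0.1874, 0.0884]
orientation: [-0.161, 1.569, 0.12]
ft_force: [-4.2, -1.5, 11.4]
finger_gap: 0.093
```

```bash
python3 -c "
from h import *
show()
import cv2
a=imaging.grab_frame('side')[:,:,::-1]
cv2.imwrite('pics/s8.png',cv2.resize(a[140:240,240:360],(720,600),interpolation=cv2.INTER_CUBIC))"
```

```text
t 16.55 tcp [547.8 187.4  88.4] x [ 2.1e-03  3.0e-04 -1.0e+00] yaw_y 106.11 F [-4.2 -1.5 11.4] T [-0.23  0.7   0.01] gap 0.093 q [ 0.31  0.45  1.75 -0.    0.94 -1.54]
```

View pics/s8.png

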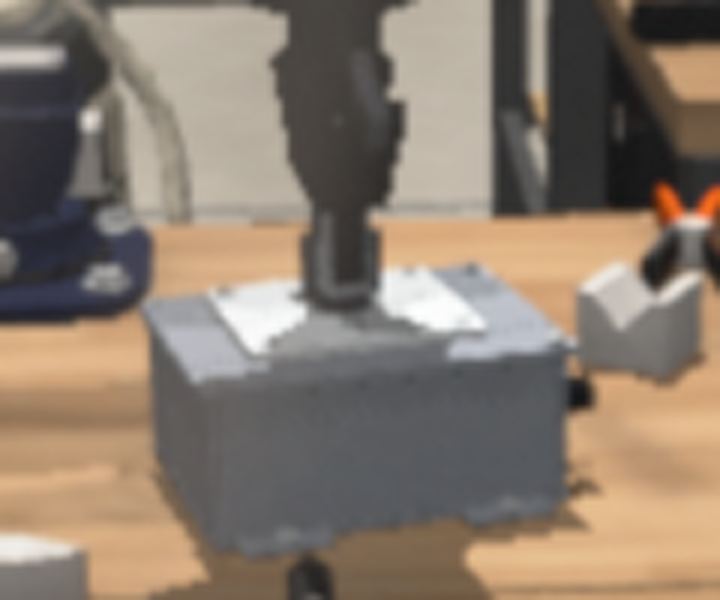

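Request:
carry_out --pt "0 0 -0.1 0 0 0 1" --pt "-0.01 0 -0.13 0 0.001 0 1" --pt "-0.02 0 -0.15 0 0.002 0 1" --pt "-0.03 0 -0.16 0 0.002 0 1" --pt "-0.03 0 -0.17 0 0.002 0 1" --pt "-0.03 0 -0.18 0 0.002 0 1" --pt "-0.03 0 -0.18 0 0.002 0 1" --pt "-0.03 0 -0.18 0 0.002 0 1" --pt "-0.03 0 -0.18 0 0.002 0 1" --pt "-0.03 0 -0.18 0 0.002 0 1"

```text
time_s: 17.6
tcp_pos: [0.5478, 0.1874, 0.0884]
orientation: [0.028, 1.569, 0.309]
ft_force: [-3.7, -2.3, 13.9]
finger_gap: 0.092
```

```bash
python3 -c "
from h import *
show()"
```

```text
t 17.6 tcp [547.8 187.4  88.4] x [ 1.5e-03  5.0e-04 -1.0e+00] yaw_y 106.12 F [-3.7 -2.3 13.9] T [-0.31  0.76  0.  ] gap 0.092 q [ 0.31  0.45  1.75 -0.    0.94 -1.54]
```

z stopped at 88.4 mm while the force rose to 14 N, so the flange has bottomed. Turning clockwise while keeping the light press.

Request:
carry_out --pt "0 0 -0.16 0 0 -0.03 1" --pt "0 0 -0.16 0 0 -0.08 1" --pt "0 0 -0.16 0 0 -0.15 1" --pt "0 0 -0.16 0 0 -0.22 1" --pt "0 0 -0.16 0 0 -0.29 1" --pt "0 0 -0.16 0 0 -0.36 1" --pt "0 0 -0.16 0 0 -0.43 1" --pt "0 0 -0.16 0 0 -0.5 1" --pt "0 0 -0.16 0 0 -0.55 1" --pt "0 0 -0.16 0 0 -0.58 1"

```text
time_s: 18.6
tcp_pos: [0.5495, 0.1878, 0.0885]
orientation: [0.415, 1.565, 0.115]
ft_force: [-0.8, -0.1, 9.8]
finger_gap: 0.093
```

```bash
python3 -c "
from h import *
show()"
```

```text
t 18.6 tcp [549.5 187.8  88.5] x [ 6.2e-03  7.0e-04 -1.0e+00] yaw_y 72.81 F [-0.8 -0.1  9.8] T [-0.14  0.08 -0.  ] gap 0.093 q [ 0.31  0.45  1.75 -0.    0.93 -0.96]
```

The TCP drifted +1.7 mm in x and tilted 0.35°. I'll finish the turn while bringing it back to the slot middle.

Request:
carry_out --pt "-0.05 -0.01 -0.14 0 0.002 -0.03 1" --pt "-0.1 -0.02 -0.16 0 0.004 -0.08 1" --pt "-0.15 -0.03 -0.16 0 0.006 -0.15 1" --pt "-0.17 -0.04 -0.16 0 0.006 -0.22 1" --pt "-0.17 -0.04 -0.16 0 0.006 -0.29 1" --pt "-0.17 -0.04 -0.16 0 0.006 -0.36 1" --pt "-0.17 -0.04 -0.16 0 0.006 -0.43 1" --pt "-0.17 -0.04 -0.16 0 0.006 -0.5 1" --pt "-0.17 -0.04 -0.16 0 0.006 -0.55 1" --pt "-0.17 -0.04 -0.16 0 0.006 -0.58 1"

```text
time_s: 19.6
tcp_pos: [0.5499, 0.1879, 0.0886]
orientation: [0.945, 1.565, 0.064]
ft_force: [0.6, -0.9, 9.5]
finger_gap: 0.095
```

```bash
python3 -c "
from h import *
show()"
```

```text
t 19.6 tcp [549.9 187.9  88.6] x [ 5.3e-03  3.0e-04 -1.0e+00] yaw_y 39.5 F [ 0.6 -0.9  9.5] T [-0.06 -0.02  0.05] gap 0.095 q [ 0.31  0.45  1.75 -0.    0.93 -0.38]
```

Request:
carry_out --pt "-0.1 -0.02 -0.16 0 0.004 -0.05 1" --pt "-0.2 -0.04 -0.17 0 0.007 -0.12 1" --pt "-0.3 -0.05 -0.17 0 0.008 -0.19 1" --pt "-0.36 -0.05 -0.17 0 0.008 -0.26 1" --pt "-0.36 -0.05 -0.17 0 0.008 -0.33 1" --pt "-0.36 -0.05 -0.17 0 0.008 -0.38 1" --pt "-0.36 -0.05 -0.17 0 0.008 -0.41 1" --pt "-0.36 -0.05 -0.17 0 0.008 -0.41 1" --pt "-0.36 -0.05 -0.17 0 0.008 -0.41 1" --pt "-0.36 -0.05 -0.17 0 0.008 -0.41 1"

```text
time_s: 20.6
tcp_pos: [0.5487, 0.1881, 0.0888]
orientation: [1.748, 1.567, 0.457]
ft_force: [1.7, 0.3, 10.3]
finger_gap: 0.091
```

```bash
python3 -c "
from h import *
show()
import cv2
a=imaging.grab_frame('wrist')[:,:,::-1]
cv2.imwrite('pics/w9.png',a)"
```

```text
t 20.6 tcp [548.7 188.1  88.8] x [ 0.0034  0.0017 -1.    ] yaw_y 16.01 F [ 1.7  0.3 10.3] T [-0.01 -0.02  0.05] gap 0.091 q [0.31 0.45 1.75 0.   0.94 0.03]
```

View pics/w9.png

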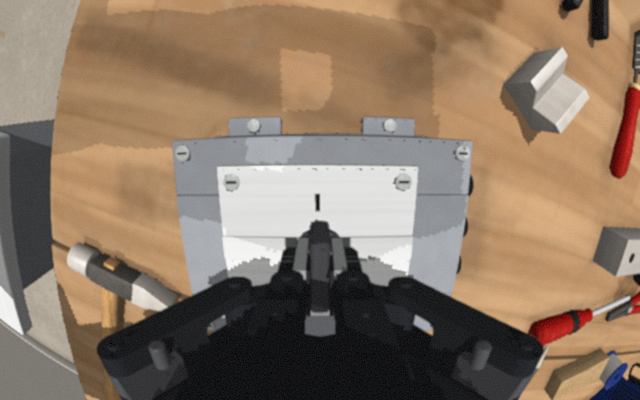

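The quarter turn is done (tool y at 16.0°) and the wing lines up with the plate's tick at (317,202). I'll ease up so the crossbar rises into the groove.

Request:
carry_out --pt "0 0 -0.08 0 0 0 1" --pt "0 0 0 0 0 0 1" --pt "0 0 0.08 0 0 0 1" --pt "0 0 0.16 0 0 0 1" --pt "0 0 0.24 0 0 0 1" --pt "0 0 0.32 0 0 0 1" --pt "0 0 0.4 0 0 0 1" --pt "0 0 0.42 0 0 0 1" --pt "0 0 0.42 0 0 0 1" --pt "0 0 0.42 0 0 0 1"

```text
time_s: 21.65
tcp_pos: [0.5488, 0.1881, 0.0933]
orientation: [1.715, 1.567, 0.424]
ft_force: [-1.8, -0.6, 6.0]
finger_gap: 0.092
```

```bash
python3 -c "
from h import *
show()"
```

```text
t 21.65 tcp [548.8 188.1  93.3] x [ 0.0038  0.0017 -1.    ] yaw_y 16.03 F [-1.8 -0.6  6. ] T [-0.14  0.32  0.05] gap 0.092 q [0.31 0.44 1.75 0.   0.95 0.03]
```

Request:
carry_out --pt "0 0 0.03 0 0 0 1" --pt "0 0 0.06 0 0 0 1" --pt "0 0 0.08 0 0 0 1" --pt "0 0 0.1 0 0 0 1" --pt "0 0 0.1 0 0 0 1" --pt "0 0 0.1 0 0 0 1" --pt "0 0 0.1 0 0 0 1" --pt "0 0 0.1 0 0 0 1" --pt "0 0 0.1 0 0 0 1" --pt "0 0 0.1 0 0 0 1"

```text
time_s: 22.65
tcp_pos: [0.5488, 0.1881, 0.094]
orientation: [1.717, 1.567, 0.426]
ft_force: [0.6, 1.2, -1.7]
finger_gap: 0.094
```

```bash
python3 -c "
from h import *
show()"
```

```text
t 22.65 tcp [548.8 188.1  94. ] x [ 0.0035  0.0016 -1.    ] yaw_y 16.03 F [ 0.6  1.2 -1.7] T [ 0.02 -0.03  0.05] gap 0.094 q [0.31 0.44 1.75 0.   0.95 0.03]
```

The force dropped from +6 to −1.7 N at origin 64.0 mm, so it is caught in the groove. Releasing and retreating straight up.

Request:
carry_out --pt "0 0 0 0 0 0 0.8" --pt "0 0 0 0 0 0 0.6" --pt "0 0 0 0 0 0 0.4" --pt "0 0 0 0 0 0 0.2" --pt "0 0 0 0 0 0 0" --pt "0 0 0 0 0 0 0" --pt "0 0 0 0 0 0 0" --pt "0 0 0.5 0 0 0 0" --pt "0 0 1.5 0 0 0 0" --pt "0 0 3 0 0 0 0"

```text
time_s: 23.65
tcp_pos: [0.5485, 0.188, 0.1244]
orientation: [1.763, 1.568, 0.472]
ft_force: [0.2, -0.3, 0.4]
finger_gap: 1.002
```

Request:
carry_out --pt "0 0 2 0 0 0 0" --pt "0 0 4 0 0 0 0" --pt "0 0 6 0 0 0 0" --pt "0 0 8 0 0 0 0" --pt "0 0 9 0 0 0 0" --pt "0 0 9 0 0 0 0" --pt "0 0 9 0 0 0 0" --pt "0 0 9 0 0 0 0" --pt "0 0 9 0 0 0 0" --pt "0 0 9 0 0 0 0"

```text
time_s: 24.65
tcp_pos: [0.5482, 0.1879, 0.2136]
orientation: [1.972, 1.57, 0.681]
ft_force: [-0.4, -0.3, -0.6]
finger_gap: 1.0
```

Run:
```python
from h import *
show()
i=imaging.camera_info('wrist'); a=imaging.grab_frame('wrist')[:,:,::-1]
import pickle; pickle.dump(i,open('w10.pkl','wb'))
s=imaging.grab_frame('side')[:,:,::-1]; t=imaging.grab_frame('top')[:,:,::-1]
u,v=map(int,proj(i,(.548,.188,.1),True)); print(u,v)
c=cv2.resize(a[v-60:v+60,u-60:u+60],(400,400),interpolation=cv2.INTER_CUBIC)
d=cv2.resize(s[160:240,260:340],(400,400),interpolation=cv2.INTER_CUBIC)
cv2.imwrite('pics/f.png',np.hstack([c,d])); cv2.imwrite('pics/t10.png',t)
print(cv2.absdiff(t,cv2.imread('pics/top0.png')).max(2)[:,:].shape)
```

```text
t 24.65 tcp [548.2 187.9 213.6] x [ 1.e-03  8.e-04 -1.e+00] yaw_y 16.02 F [-0.4 -0.3 -0.6] T [0.03 0.01 0.01] gap 1.0 q [0.31 0.34 1.58 0.   1.22 0.03]
319 196
(400, 640)
```

View pics/f.png

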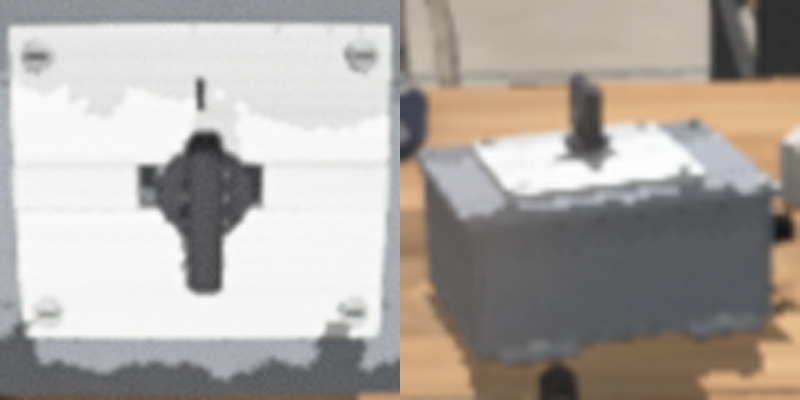

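View pics/t10.png

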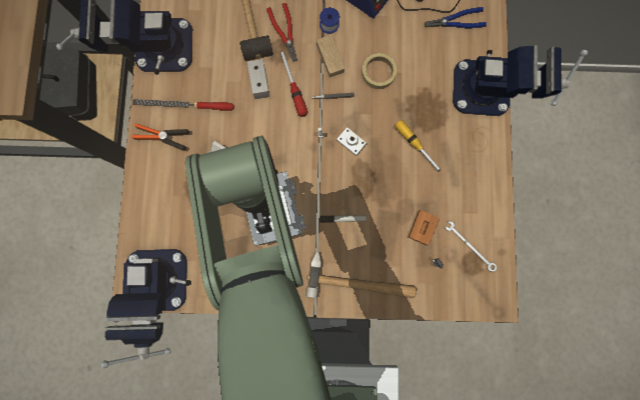

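The wrist crop shows the wing at (205,215) standing across the slot (slot ends at 148 and 253), in line with the tick at (200,93). The side view shows it upright and low on the plate. The top view shows the stand empty and the small stud, marker, part and driver where they were. Handing in.

```bash
python3 -c "
from plant import job_done
print(job_done())"
```

```text
the job is handed in; nothing more can be done
None
```

The stud is caught under the latch plate, and I handed the job in at about 25 s of the 72 s allowed. `job_done()` gives no verdict, so the result rests on my own checks.

- **Pick and insert:** I took the larger stud from the stand and lowered its crossbar through the slot. There was no noticeable contact force until the spring.
- **Press and turn:** I pressed until the flange bottomed, at about 14 N, the highest force I read (readings are only at the end of each move). I then turned it 90° clockwise and eased it up.
- **Catch:** The force dropped from +6 to −1.7 N at a stud height of about 64 mm, where it should be caught. I then opened the gripper and backed straight up.

**Last checks:**
- The released stud stands upright with its wing square across the slot, in line with the plate's tick marks.
- The stand is empty.
- In the top picture, the small look-alike stud, marker, aluminium part and screwdriver are where they lay. The arm hides most of the V-block there, but it looked undisturbed in the wrist view when the turn was done.

**Disagreements:**
- The top and wrist cameras differed by about 2 mm; I used the wrist camera.
- The slot measured about 33 x 12 mm, against the stated 35 x 13 mm.
- The tool drifted up to about 2 mm in x while pressing and turning. I corrected this only partly; side forces stayed below about 5 N.

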